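# Snap the sample carrier into its holder

### The job

Take the blue spacer plate off the sample carrier and lay it squarely on the other blue spacer plate, as a pile. Then put the carrier into the snap-in holder and press down each of its two ends, which have a black pad, until it has clicked under its orange catch and stays down by itself. The carrier holds a glass window, so never press it into the holder with more than 30 N, and leave the vials and the stopper box where they stand.

Things in the scene. Friction and masses are not known exactly. Their poses are not given: they have to be found in the camera images.
- holder: Snap-in holder, fixed: white base 84 (x) x 190 (y) x 8 mm with aluminium corner posts 45 mm high (tops flared). Origin: centre of its underside, on the bench; y its long axis, z up. The carrier goes in lengthwise along y, either way round, centred over the origin (play 3 mm in x, 2 mm in y), and first rests on two white spring lifters with its underside 36 mm above the bench.
- catch_housing_a (a point): Top of the grey catch housing at the holder's +y end (83 mm from its centre, 36 mm above the bench). Before it an orange sprung nose. Pressed down, a carrier end meets first its lifter (2.5 N, 0.12 N/mm), then the nose: the force climbs to a peak of 10 to 22 N, drops to half or less, and 1 to 4 mm further the bar is right under the nose and is kept; a hard seat is 1.5 mm lower.
- catch_housing_b (a point): The same at the holder's -y end. How far a carrier end must go down until it clicks varies from 13 to 21 mm, for each catch by itself, and cannot be read from any pose: feel for it. An end released too early comes up again. The ends can be pressed one after the other; the carrier tilts meanwhile.
- carrier_mid (a point): Centre of the sample carrier, 6 mm above its underside: aluminium frame 56 mm wide (x), 104 mm long (y), 12 mm high, with a glass window in the middle, about 0.2 kg. A steel bar stands off each end, so that it is 126 mm long in all. Grip it across the 56 mm. At the start it lies on the bench under spacer_1. Axes: y along the length, z up.
- carrier_pad_a (a point): Centre of the top of the raised black press pad (28 x 26 mm, 5 mm high) near the carrier's +y end: 38 mm from the middle along y, 11 mm above carrier_mid. y axis along the carrier.
- carrier_pad_b (a point): The same for the pad near the carrier's -y end.
- carrier_bar_a (a point): Middle of the steel bar (6 mm thick, 36 mm long, across) at the carrier's +y end: 60 mm from the carrier's middle, 4 mm above its underside. Latched, it lies 17 to 28 mm above the bench; resting on the lifters, 40 mm.
- carrier_bar_b (a point): The same for the bar at the carrier's -y end.
- spacer_1_mid (a point): Centre of the blue spacer plate that lies on the carrier's pads: 56 mm (x) x 104 mm (y) x 9 mm, 80 g, with a 5 mm gap between it and the carrier's frame. Grip it across the 56 mm width.
- spacer_2_mid (a point): Centre of the other blue spacer plate, of the same size, lying alone on the bench: the pile for spacer plates.
- vial_yellow: Sample vial with black cap and pale yellow contents, 23 mm across, 52 mm high, standing loose; a bystander. Origin: centre of its underside.
- vial_brown: Sample vial with white cap and brown contents, 23 mm across, 52 mm high, standing loose; a bystander. Origin: centre of its underside.
- stopper_box: Small blue and white card box, 70 x 70 x 32 mm, loose; a bystander. Origin: centre of its underside.

How it is judged (in metres and radians):
On the way, in this order (a step that is already met when the one before it is completed fails the run):
1. the top spacer plate lies released, squarely on the other spacer plate (horizontal distance between spacer_1_mid and spacer_2_mid below 0.015 m and z of spacer_1_mid in the frame of spacer_2_mid between 0.006 and 0.012 m and angle between the y axis of spacer_1_mid and the y axis of spacer_2_mid, either way round below 0.2 rad and contact force between the fingers and spacer_1 below 0.1 N), for 0.2 s.
2. both ends of the carrier are pressed down in the holder (z of each of carrier_bar_a, carrier_bar_b in the frame of holder below 0.029 m and horizontal distance between carrier_mid and holder below 0.008 m), for 0.2 s.
At the end, for the whole second after the job is handed in: Both end bars of the carrier are held under the catches, less than 29 mm above the bench, the carrier centred in the holder within 8 mm; spacer_1 lies on spacer_2, which lies on the bench, within 15 mm and 0.2 rad; everything released and at rest (all of step 2 and horizontal distance between spacer_1_mid and spacer_2_mid below 0.015 m and z of spacer_1_mid in the frame of spacer_2_mid between 0.006 and 0.012 m and angle between the y axis of spacer_1_mid and the y axis of spacer_2_mid, either way round below 0.2 rad and height (world z) of spacer_2_mid below 0.007 m and linear speed of each of carrier, spacer_1 below 0.02 m/s); the robot touches nothing.
It fails at once if the carrier is pressed into the holder too hard (over 33 N) (contact force between carrier and holder above 33 N).
It fails at once if a vial or the stopper box is moved by over 25 mm (distance of any of vial_yellow, vial_brown, stopper_box from where it was at the start of the episode above 0.025 m).
It also fails if it takes over 72 s, if anything falls off the work surface, if the arm or the gripper's body presses on something with over 40 N, if the wrist force passes 120 N, or if a joint passes its speed limit or range.

### The arm

A 6-joint arm with a two-finger parallel gripper is mounted at the origin on a cart in front of the work surface, level with it; the furniture and walls round the work are solid. World frame = base frame: x ahead of the robot, y to its left, z up, the work surface at z = 0. Lengths are in m, angles in degrees, forces in N, time in s.
With the tool pointing down it reaches from about 0.25 to 0.725 m from the base axis. Payload 9.7 kg.
Tool frame: the origin (TCP) lies between the finger pads; the fingertips stand 11 mm ahead of it and the grasp point (between the pads) lies 8 mm behind it; z points along the fingers, y is the line along which they close (so a half turn about z gives the same grasp; the last joint's range is limited). The gripper opens to 85 mm and grips with 20 to 120 N. Pads are 22 mm wide; open, the fingers measure 114 mm over their backs; the gripper's body (76 mm by 85 mm) begins 54 mm behind the grasp point. The pads swing forward as they close: fully open they stand 13 mm farther back than shut.
Start: joints at [-68.182, 4.979, 10.078, 95.1, 0, 90], TCP at [0.204, -0.511, 0.242] pointing down, gripper open.
Joint ranges: [-179.16, 179.16], [-48.56, 103.87], [-65.8, 70.77], [-126.05, 130.52], [-82.76, 87.17], [-180, 180]. Speed limits (degrees/s): [127.2, 127.2, 147.25, 180, 180, 180].

### API

Orientations are given as [roll, pitch, yaw] about the fixed x, y, z axes, in that order (R = Rz(yaw) Ry(pitch) Rx(roll)).
In Python, from workcell import monitor, cams, ticket gives the robot as it stands.
- The arm moves only by the tool carry_out, never from a script. Its argument "plan" is a list of rows, each an object with "travel": the shift along the world's x, y, z as a fraction of full scale, a list of three; "angular": the turn, a rotation vector about the world's x, y, z as a fraction of full scale, a list of three; "grip": the gripper's target within -1 to 1 (fully open at 1, half-way at 0, shut at -1). In form: [{"travel": [x, y, z], "angular": [ax, ay, az], "grip": grip}, ...]. A call has 1 to 8 rows; each row is the pose to reach, as a shift and turn from the pose commanded when the call began; what a row does not reach only later rows make up. Full scale, the value 1, is 300 mm for a shift and 0.5 rad for a turn. A row lasts 1/12 s, in which the tool goes at most 41.7 mm and 7.16 degrees, less where a joint would pass 70% of its speed; a pose out of reach is approached as far as the arm can. A call with a number of a shift or a turn outside -1 to 1 is refused whole. A call with a gripper value outside its range is refused whole. The fingers move at their own pace and stop on an object; "grip_force" is the grip in N (left out, the last holds). Time passes only in rows, so rows that repeat a pose let the fingers close. It gives the time, the measured TCP pose, the force, the opening and the grip force at its end, in the units of the state.
- monitor.get_obs(): the state, without advancing time (a new reading comes with each control period).
- cams.camera(name): name is "scene" or "top"; returns a dict with "frame" (384x512x3 uint8, red, green, blue), "mtx" (3x3 intrinsics, pixels), "view" (4x4, takes a point from world to camera coordinates). Camera axes: x right, y up, looking along -z (the intrinsics and any distortion apply to the point x, -y, -z); pixel columns grow to the right and rows downward; lengths in m; the calibration is good to about 2 mm. A picture is of the moment at which its call begins. There is no depth.
- ticket.job_done(): hands the job in; it is judged then, once.
The state is a dict: "time": time; "q": joint angles; "qd": joint speeds; "joint_efforts": joint torques, N m; "ee_pos": TCP position; "tcp_rot": TCP orientation; "wrist_force": force on the tool from outside, world axes, zero at the start; "torque": the same for the moment, N m; "opening": finger opening in m; "grasp_force": force on a finger pad.
Only numpy, scipy, OpenCV 4.12 (cv2) and the standard library are available. Lean on these libraries where they do the work, as an engineer would, in place of code of your own. Each camera call takes 0.05 s, during which the arm holds its last target. There are 200 camera calls.

## Working session

There is one attempt and no reset: what is moved stays moved. The work goes in short steps, Python scripts to look and compute and a tool call to move; the robot and the scene stay as the last step left them, time stands still between calls to the robot, and variables do not carry over. Pictures are saved under pics/ and viewed, at most 10 in all, crops included, and the job is handed in when it is done.

Besides the shell and the picture viewer there is one more tool, called after "Emit:" as name(argument=value, ...), one argument or row to a line, values as JSON. carry_out: Moves the arm, as the interface text tells. Its arguments: {"type":"object","properties":{"plan":{"type":"array","items":{"type":"object","properties":{"travel":{"type":"array","items":{"type":"number"}},"angular":{"type":"array","items":{"type":"number"}},"grip":{"type":"number"}}}},"grip_force":{"type":"number"}},"required":["plan"]}

```bash
mkdir -p pics; ls
python3 - <<'E'
from workcell import monitor,cams
import cv2,numpy as np
o=monitor.get_obs();print(o)
ims=[]
for n in("scene","top"):
    c=cams.camera(n);print(n,c["mtx"].tolist(),np.round(c["view"],4).tolist(),[k for k in c])
    cv2.imwrite(f"pics/{n}0.png",c["frame"][:,:,::-1])
E
```

```text
pics
{'time': 0.0, 'q': array([-6.81807825e+01,  5.01221421e+00,  1.00332458e+01,  9.50972711e+01,
       -2.72343390e-06,  9.00000394e+01]), 'qd': array([-0.07937567,  0.02362213, -0.09254803, -0.03671343,  0.01939246,
        0.01318622]), 'joint_efforts': array([ 3.10626899e-05, -5.20400906e+01,  4.64795709e+01,  1.66955462e-02,
       -6.55769804e-05, -9.64848510e-06]), 'ee_pos': array([ 0.20434789, -0.51040965,  0.24156153]), 'tcp_rot': array([-1.79923760e+02,  2.77592103e-06,  2.18191780e+01]), 'wrist_force': array([-0.70714149, -0.39271476, -0.48975833]), 'torque': array([-0.01274192,  0.03121379,  0.01049861]), 'grasp_force': 0.0, 'opening': 0.08548773209597138}
scene [[468.65088813497397, 0.0, 256.4611079130626], [0.0, 468.65088813497397, 186.8037605356684], [0.0, 0.0, 1.0]] [[0.8434, -0.537, 0.0197, -0.4322], [0.3882, 0.6341, 0.6687, -0.3216], [-0.3716, -0.5563, 0.7433, -0.748], [0.0, 0.0, 0.0, 1.0]] ['frame', 'mtx', 'view']
top [[436.0174883697126, 0.0, 259.51088391100694], [0.0, 436.0174883697126, 190.32373002403966], [0.0, 0.0, 1.0]] [[-0.0248, -0.9996, -0.0164, 0.1306], [0.9857, -0.0271, 0.1663, -0.5676], [-0.1667, -0.012, 0.9859, -0.939], [0.0, 0.0, 0.0, 1.0]] ['frame', 'mtx', 'view']
```

View pics/top0.png

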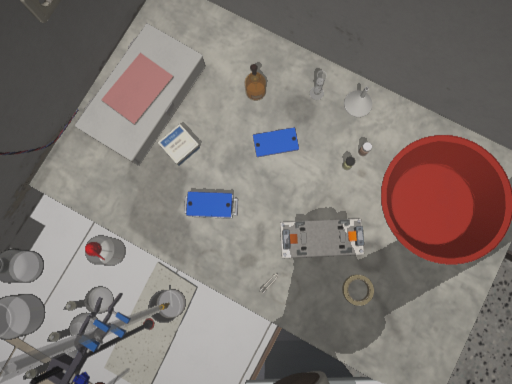

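View pics/scene0.png

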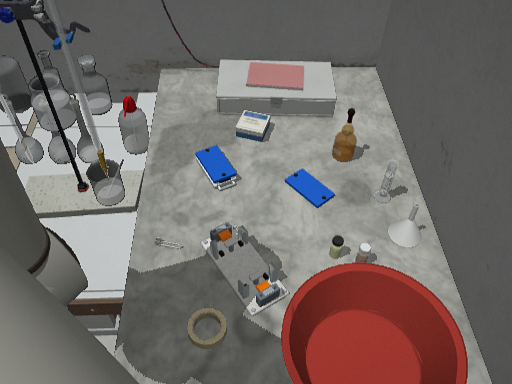

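The top view shows spacer_1 on the carrier at (210,205), spacer_2 at (276,142) and the holder at (322,238) with orange noses at about (293,239) and (352,236). The vials are at (349,162) and (365,149), and the stopper box is at (179,144).

```bash
cat > h.py <<'E'
from workcell import monitor,cams
import cv2,numpy as np
def shot(n):
    c=cams.camera(n); return c["frame"],c["mtx"],c["view"]
def ray(uv,K,V):
    p=np.linalg.inv(K)@[uv[0],uv[1],1]; d=V[:3,:3].T@(p*[1,-1,-1]); return -V[:3,:3].T@V[:3,3],d
def onplane(uv,K,V,z):
    o,d=ray(uv,K,V); return o+d*(z-o[2])/d[2]
def tri(a,b):
    (o,d),(p,e)=a,b; s=np.linalg.lstsq(np.c_[d,-e],p-o,rcond=None)[0]
    A,B=o+d*s[0],p+e*s[1]; return (A+B)/2,np.linalg.norm(A-B)
def proj(P,K,V):
    p=V[:3,:3]@P+V[:3,3]; p=K@(p*[1,-1,-1]); return p[:2]/p[2]
def blobs(f,lo,hi,amin=25,roi=None):
    h=cv2.cvtColor(f,cv2.COLOR_RGB2HSV); m=cv2.inRange(h,np.array(lo),np.array(hi))
    if roi: k=np.zeros_like(m);x0,y0,x1,y1=roi;k[y0:y1,x0:x1]=255;m&=k
    m=cv2.morphologyEx(m,cv2.MORPH_CLOSE,np.ones((3,3)))
    cs=cv2.findContours(m,cv2.RETR_EXTERNAL,cv2.CHAIN_APPROX_NONE)[0]
    return sorted([c for c in cs if cv2.contourArea(c)>=amin],key=cv2.contourArea,reverse=True)
def rect(c,K,V,z):
    P=np.array([onplane(p[0],K,V,z)[:2]*1000 for p in c],np.float32)
    (x,y),(w,h),a=cv2.minAreaRect(P)
    if w<h: a+=90
    a=(a+90)%180-90
    return np.round([x,y,max(w,h),min(w,h),a],1)  # a = direction of long side
E
python3 - <<'E'
from h import *
S={n:shot(n) for n in("scene","top")}
B=((105,140,60),(130,255,255)); O=((5,150,120),(18,255,255))
for n,(f,K,V) in S.items():
    print(n)
    for c in blobs(f,*B,amin=300): 
        if cv2.contourArea(c)<4000: print(' blue',np.round(c.mean(0)),[rect(c,K,V,z) for z in(.026,.009)])
    roi=(270,205,380,270) if n=="top" else (195,215,300,320)
    for c in blobs(f,*O,amin=8,roi=roi):
        M=cv2.moments(c);uv=np.array([M['m10'],M['m01']])/M['m00'];print(' or',uv,cv2.contourArea(c),onplane(uv,K,V,.036))
f=S["top"][0][195:285,260:385];s=S["scene"][0][215:320,190:300]
cv2.imwrite("pics/hold.png",np.hstack([cv2.resize(f[:,:,::-1],(400,288),interpolation=2),cv2.resize(s[:,:,::-1],(302,288),interpolation=2)]))
E
```

```text
scene
 blue [[309. 187.]] [array([685. ,  60. , 102. ,  57.2, -81.5]), array([695.7,  71.3, 104.3,  58.4, -81.5])]
 blue [[215. 164.]] [array([547.3, 229.8, 107.9,  56.5,  86.4]), array([554.9, 245.1, 110.3,  57.8,  86.4])]
 or [224.76923077 234.73076923] 78.0 [0.46278087 0.03837693 0.036     ]
 or [262.36281179 285.76643991] 73.5 [ 0.46386887 -0.09480571  0.036     ]
top
 blue [[209. 204.]] [array([546.3, 233.6, 102.2,  54.4,  86.7]), array([548.7, 235.8, 104. ,  55.3,  86.7])]
 blue [[275. 142.]] [array([690.1,  75.6, 100.1,  53.1, -81.5]), array([694.9,  75.1, 101.8,  54. , -81.5])]
 or [352.19047619 235.79551821] 59.5 [ 0.46360556 -0.08980903  0.036     ]
 or [293.         238.07801418] 47.0 [0.46191726 0.04319348 0.036     ]
```

View pics/hold.png

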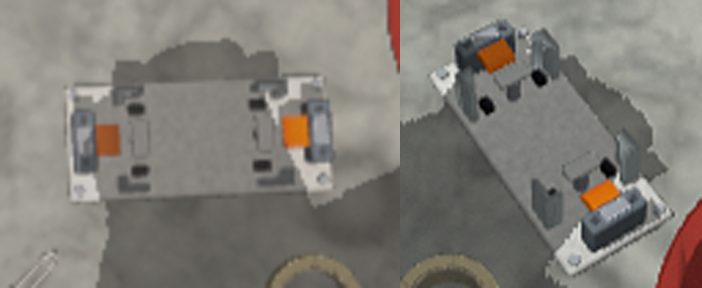

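The crop shows the holder's noses (top view, left and right) and four posts, with the holder nearly aligned to world y. It is centred at about (0.463, -0.025). Spacer_1 is at about (0.547, 0.232) with its long axis at 86.5°, and spacer_2 is at (0.695, 0.073) with its long axis at 98.5°. I'll move above spacer_1.

Emit:
carry_out(
  plan=[
    {"travel": [0.381, 0.826, 0], "angular": [0, 0, 0.753], "grip": 1},
    {"travel": [0.381, 0.826, 0], "angular": [0, 0, 0.753], "grip": 1},
    {"travel": [0.381, 0.826, 0], "angular": [0, 0, 0.753], "grip": 1},
    {"travel": [0.381, 0.826, 0], "angular": [0, 0, 0.753], "grip": 1},
    {"travel": [0.381, 0.826, 0], "angular": [0, 0, 0.753], "grip": 1},
    {"travel": [0.381, 0.826, 0], "angular": [0, 0, 0.753], "grip": 1},
    {"travel": [0.381, 0.826, 0], "angular": [0, 0, 0.753], "grip": 1},
  ],
)

```text
time: 0.78
ee_pos: [0.3194, -0.2598, 0.2425]
tcp_rot: [180.0, -0.0, 43.5]
wrist_force: [-0.1, -0.3, 0.5]
opening: 0.0852
grasp_force: 0.0
```

Emit:
carry_out(
  plan=[
    {"travel": [0.381, 0.826, 0], "angular": [0, 0, 0.753], "grip": 1},
    {"travel": [0.381, 0.826, 0], "angular": [0, 0, 0.753], "grip": 1},
    {"travel": [0.381, 0.826, 0], "angular": [0, 0, 0.753], "grip": 1},
    {"travel": [0.381, 0.826, 0], "angular": [0, 0, 0.753], "grip": 1},
    {"travel": [0.381, 0.826, 0], "angular": [0, 0, 0.753], "grip": 1},
    {"travel": [0.381, 0.826, 0], "angular": [0, 0, 0.753], "grip": 1},
    {"travel": [0.381, 0.826, 0], "angular": [0, 0, 0.753], "grip": 1},
  ],
)

```text
time: 1.37
ee_pos: [0.4339, -0.0116, 0.2421]
tcp_rot: [180.0, -0.0, 65.1]
wrist_force: [-0.3, -0.8, -0.4]
opening: 0.0856
grasp_force: 0.0
```

Emit:
carry_out(
  plan=[
    {"travel": [0.381, 0.826, 0], "angular": [0, 0, 0.753], "grip": 1},
    {"travel": [0.381, 0.826, 0], "angular": [0, 0, 0.753], "grip": 1},
    {"travel": [0.381, 0.826, 0], "angular": [0, 0, 0.753], "grip": 1},
    {"travel": [0.381, 0.826, 0], "angular": [0, 0, 0.753], "grip": 1},
    {"travel": [0.381, 0.826, 0], "angular": [0, 0, 0.753], "grip": 1},
    {"travel": [0.381, 0.826, 0], "angular": [0, 0, 0.753], "grip": 1},
    {"travel": [0.381, 0.826, 0], "angular": [0, 0, 0.753], "grip": 1},
    {"travel": [0.381, 0.826, 0], "angular": [0, 0, 0.753], "grip": 1},
  ],
)

```text
time: 2.03
ee_pos: [0.5482, 0.2368, 0.2402]
tcp_rot: [-179.9, 0.0, 86.7]
wrist_force: [1.1, 0.7, 0.4]
opening: 0.0853
grasp_force: 0.0
```

Emit:
carry_out(
  plan=[
    {"travel": [0, 0, -0.5], "angular": [0, 0, 0], "grip": 1},
    {"travel": [0, 0, -0.5], "angular": [0, 0, 0], "grip": 1},
    {"travel": [0, 0, -0.5], "angular": [0, 0, 0], "grip": 1},
    {"travel": [0, 0, -0.5], "angular": [0, 0, 0], "grip": 1},
    {"travel": [0, 0, -0.5], "angular": [0, 0, 0], "grip": 1},
    {"travel": [0, 0, -0.5], "angular": [0, 0, 0], "grip": 1},
  ],
)

```text
time: 2.53
ee_pos: [0.5465, 0.2321, 0.0918]
tcp_rot: [-179.9, 0.1, 86.5]
wrist_force: [0.5, 0.1, -0.1]
opening: 0.0857
grasp_force: 0.0
```

Run:
```python
from h import *
o=monitor.get_obs();print(o['ee_pos'],o['tcp_rot'],o['qd'])
S={n:shot(n) for n in("scene","top")}
o=monitor.get_obs();print(o['ee_pos'],o['tcp_rot'])
B=((105,140,60),(130,255,255)); O=((5,150,120),(18,255,255))
for n,(f,K,V) in S.items():
    print(n,'tip px',proj(o['ee_pos']-[0,0,.011],K,V))
    for c in blobs(f,*B,amin=300): 
        if cv2.contourArea(c)<4000: print(' blue',np.round(c.mean(0)),[rect(c,K,V,z) for z in(.026,.009)])
    roi=(270,205,380,270) if n=="top" else (195,215,300,320)
    for c in blobs(f,*O,amin=8,roi=roi):
        M=cv2.moments(c);uv=np.array([M['m10'],M['m01']])/M['m00'];print(' or',uv,cv2.contourArea(c),onplane(uv,K,V,.036))
f=S["top"][0][130:280,130:400];s=S["scene"][0][80:320,130:340]
cv2.imwrite("pics/a.png",np.hstack([cv2.resize(x[:,:,::-1],None,fx=450/x.shape[0]*.8,fy=450/x.shape[0]*.8) if 0 else cv2.resize(x[:,:,::-1],(int(x.shape[1]*240/x.shape[0]),240)) for x in(f,s)]))
```

```text
[0.54652359 0.23208727 0.09184892] [-1.79877620e+02  6.32200986e-02  8.65119756e+01] [ 0.04727473 -1.64085146  4.12656035  0.90091723 -0.05585257  0.05672947]
[0.54830262 0.23295934 0.09492806] [ 1.79840384e+02 -7.88041582e-02  8.65209527e+01]
scene tip px [213.56517622 143.05884057]
 blue [[309. 187.]] [array([685. ,  60.1, 102.3,  57.2, -81.5]), array([695.7,  71.5, 104.6,  58.4, -81.5])]
 blue [[215. 164.]] [array([547.5, 229.7, 108.3,  56.3,  86.1]), array([555.1, 244.9, 110.8,  57.5,  86.1])]
 or [224.68972746 234.77777778] 79.5 [0.46259266 0.03836027 0.036     ]
 or [262.4375     285.78472222] 72.0 [ 0.4639626  -0.09490755  0.036     ]
top tip px [205.72387653 199.25845576]
 blue [[275. 142.]] [array([690.2,  75.4,  99.8,  53.4, -81.6]), array([695. ,  74.9, 101.5,  54.3, -81.6])]
 or [352.13390313 235.80911681] 58.5 [ 0.46357841 -0.08968055  0.036     ]
 or [292.97192982 238.03859649] 47.5 [0.46200714 0.04325324 0.036     ]
```

View pics/a.png

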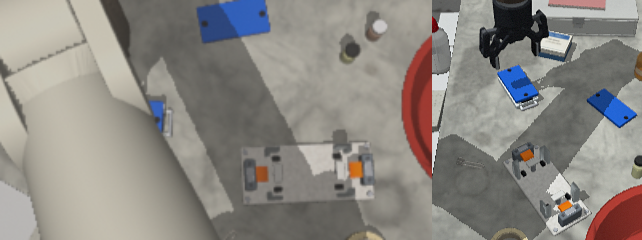

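The top view is partly covered by the arm. The scene view (right) shows the fingers above the plate, straddling it. Descend and grip only the plate.

Emit:
carry_out(
  plan=[
    {"travel": [0, 0, -0.1], "angular": [0, 0, 0], "grip": 1},
    {"travel": [0, 0, -0.17], "angular": [0, 0, 0], "grip": 1},
    {"travel": [0, 0, -0.223], "angular": [0, 0, 0], "grip": 1},
    {"travel": [0, 0, -0.223], "angular": [0, 0, 0], "grip": 1},
    {"travel": [0, 0, -0.223], "angular": [0, 0, 0], "grip": 1},
  ],
)

```text
time: 3.05
ee_pos: [0.5481, 0.233, 0.0272]
tcp_rot: [179.9, -0.0, 86.5]
wrist_force: [0.2, 0.5, 0.8]
opening: 0.0854
grasp_force: 0.0
```

Emit:
carry_out(
  grip_force=30,
  plan=[
    {"travel": [0, 0, 0], "angular": [0, 0, 0], "grip": -1},
    {"travel": [0, 0, 0], "angular": [0, 0, 0], "grip": -1},
    {"travel": [0, 0, 0], "angular": [0, 0, 0], "grip": -1},
    {"travel": [0, 0, 0], "angular": [0, 0, 0], "grip": -1},
    {"travel": [0, 0, 0], "angular": [0, 0, 0], "grip": -1},
    {"travel": [0, 0, 0], "angular": [0, 0, 0], "grip": -1},
    {"travel": [0, 0, 0], "angular": [0, 0, 0], "grip": -1},
  ],
)

```text
time: 3.63
ee_pos: [0.5483, 0.2333, 0.0276]
tcp_rot: [179.8, -0.1, 86.5]
wrist_force: [-1.5, -0.6, 6.9]
opening: 0.0548
grasp_force: 30.8
```

Emit:
carry_out(
  plan=[
    {"travel": [0, 0, 0.03], "angular": [0, 0, 0], "grip": -1},
    {"travel": [0, 0, 0.07], "angular": [0, 0, 0], "grip": -1},
    {"travel": [0, 0, 0.12], "angular": [0, 0, 0], "grip": -1},
    {"travel": [0, 0, 0.2], "angular": [0, 0, 0], "grip": -1},
    {"travel": [0, 0, 0.25], "angular": [0, 0, 0], "grip": -1},
    {"travel": [0, 0, 0.25], "angular": [0, 0, 0], "grip": -1},
    {"travel": [0, 0, 0.25], "angular": [0, 0, 0], "grip": -1},
  ],
)

```text
time: 4.22
ee_pos: [0.548, 0.2331, 0.1021]
tcp_rot: [179.9, -0.1, 86.5]
wrist_force: [0.7, 0.4, -1.1]
opening: 0.0548
grasp_force: 32.5
```

Run:
```python
from h import *
S={n:shot(n) for n in("scene",)}
o=monitor.get_obs();print(o['ee_pos'],o['tcp_rot'],o['opening'])
f=S["scene"][0][70:290,110:370]
cv2.imwrite("pics/b.png",cv2.resize(f[:,:,::-1],None,fx=2.5,fy=2.5))
```

```text
[0.54739626 0.23286778 0.10070968] [ 1.79971417e+02 -1.47617528e-02  8.65355324e+01] 0.05480791850117691
```

View pics/b.png

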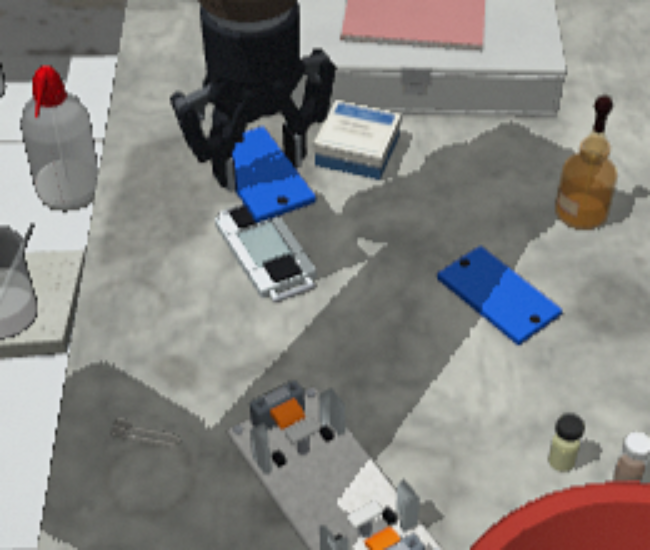

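The plate is gripped alone and the carrier stays on the bench. Both cameras give the same plate-to-plate shift, (+148.5, -158.5) mm and +12.1°.

Emit:
carry_out(
  plan=[
    {"travel": [0.12, -0.13, 0], "angular": [0, 0, 0.1], "grip": -1},
    {"travel": [0.24, -0.26, 0], "angular": [0, 0, 0.2], "grip": -1},
    {"travel": [0.36, -0.39, 0], "angular": [0, 0, 0.3], "grip": -1},
    {"travel": [0.45, -0.48, 0], "angular": [0, 0, 0.4], "grip": -1},
    {"travel": [0.495, -0.528, 0], "angular": [0, 0, 0.422], "grip": -1},
    {"travel": [0.495, -0.528, 0], "angular": [0, 0, 0.422], "grip": -1},
    {"travel": [0.495, -0.528, -0.1], "angular": [0, 0, 0.422], "grip": -1},
    {"travel": [0.495, -0.528, -0.1], "angular": [0, 0, 0.422], "grip": -1},
  ],
)

```text
time: 4.93
ee_pos: [0.6937, 0.0731, 0.0637]
tcp_rot: [-179.5, -0.0, 98.5]
wrist_force: [-1.1, 0.2, -3.2]
opening: 0.0546
grasp_force: 32.6
```

Run:
```python
from h import *
S={n:shot(n) for n in("scene","top")}
o=monitor.get_obs();print(o['ee_pos'],o['tcp_rot'],o['opening'])
B=((105,140,40),(130,255,255))
for n,(f,K,V) in S.items():
    for c in blobs(f,*B,amin=100):
        if cv2.contourArea(c)<6000: print(n,np.round(c.mean(0)),rect(c,K,V,.071),rect(c,K,V,.009))
f=S["scene"][0][100:240,230:400];g=S["top"][0][80:220,200:370]
cv2.imwrite("pics/c.png",cv2.resize(np.hstack([f,g])[:,:,::-1],None,fx=2.3,fy=2.3))
f,K,V=S["scene"]
# carrier now uncovered: grey/white/black pads -> show
g=S["top"][0][175:235,170:250]; h=S["scene"][0][135:200,180:250]
cv2.imwrite("pics/d.png",np.hstack([cv2.resize(g[:,:,::-1],(400,300)),cv2.resize(h[:,:,::-1],(323,300))]))
```

```text
[0.69412974 0.07445846 0.06821562] [-1.79719069e+02 -1.93824136e-02  9.86270633e+01] 0.05479796125708552
scene [[309. 180.]] [672.7  48.9 128.9  90.9 -81.5] [713.1  92.1 140.1  98.9 -81.5]
```

View pics/c.png

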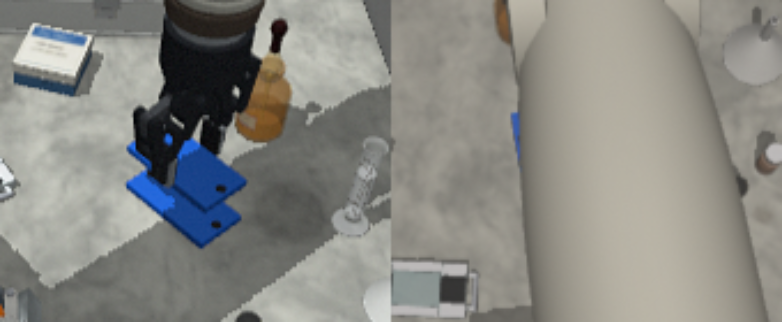

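View pics/d.png

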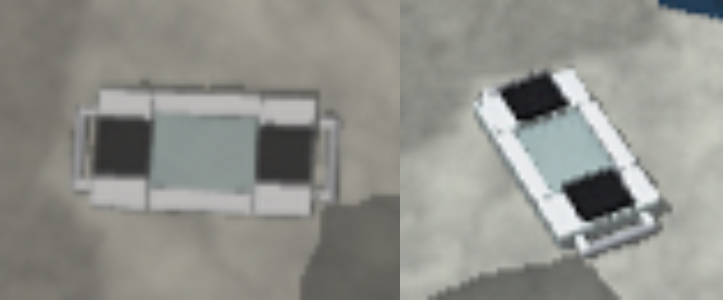

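Left: the held plate hovers parallel over spacer_2. Matching corners are at roughly (336,179)/(334,194), (319,190)/(318,206) and (286,164)/(285,180). The carrier's black pads are clear in both views.

Run:
```python
from h import *
S={n:shot(n) for n in("scene","top")}
f,K,V=S["scene"]
for a,b in(((336.5,179),(334.3,193.9)),((319,190.4),(318.3,206.5)),((285.6,164.3),(285.2,180))):
    print(1000*(onplane(a,K,V,.071)-onplane(b,K,V,.009)))
for n,roi in(("top",(170,175,250,235)),("scene",(180,140,250,200))):
    f,K,V=S[n]
    for c in blobs(f,(0,0,0),(180,255,75),amin=40,roi=roi):
        M=cv2.moments(c);uv=np.array([M['m10'],M['m01']])/M['m00'];print(n,uv,cv2.contourArea(c),1000*onplane(uv,K,V,.017))
```

```text
[-11.95767334  -8.00397286  62.        ]
[-10.49642061  -4.0252809   62.        ]
[-9.51035438 -8.07351365 62.        ]
top [194.06937394 204.0642978 ] 98.5 [547.85181794 269.44697233  17.        ]
top [226.30337079 205.37827715] 89.0 [542.73401798 194.23316751  17.        ]
scene [222.59698682 176.8606403 ] 88.5 [544.26493807 190.94447848  17.        ]
scene [208.58498896 155.799117  ] 75.5 [549.80254866 266.10692562  17.        ]
```

Emit:
carry_out(
  plan=[
    {"travel": [0, 0, -0.07], "angular": [0, 0, 0], "grip": -1},
    {"travel": [0, 0, -0.143], "angular": [0, 0, 0], "grip": -1},
    {"travel": [0, 0, -0.143], "angular": [0, 0, 0], "grip": -1},
    {"travel": [0, 0, -0.143], "angular": [0, 0, 0], "grip": -1},
    {"travel": [0, 0, -0.143], "angular": [0, 0, 0], "grip": -1},
  ],
)

```text
time: 5.55
ee_pos: [0.6963, 0.0749, 0.0296]
tcp_rot: [179.9, 0.0, 98.7]
wrist_force: [0.1, -0.7, -0.8]
opening: 0.0545
grasp_force: 32.6
```

Run:
```python
from h import *
f,K,V=shot("scene")
p=[monitor.get_obs()['ee_pos']];print(p)
g=cv2.resize(f[160:215,275:345,::-1],(770,605)[:2] if 0 else (763,599),interpolation=cv2.INTER_CUBIC)
# expected outlines: green = lower plate top from first measurement (scene camera), 
def out(cx,cy,a,z,col):
    t=np.radians(a);u=np.array([np.cos(t),np.sin(t)])*52;w=np.array([-np.sin(t),np.cos(t)])*28
    P=[proj(np.r_[(np.array([cx,cy])+i*u+j*w)/1000,z],K,V) for i,j in((1,1),(1,-1),(-1,-1),(-1,1))]
    Q=((np.array(P)+.5-[275,160])*[763/70,599/55]-.5).astype(np.int32)
    cv2.polylines(g,[Q],True,col,1)
out(695.7,71.4,98.5,.009,(0,255,0)); out(695.7,71.4,98.5,.028,(0,0,255))
cv2.imwrite("pics/e.png",g)
```

```text
[array([0.69665321, 0.07484107, 0.02987629])]
```

View pics/e.png

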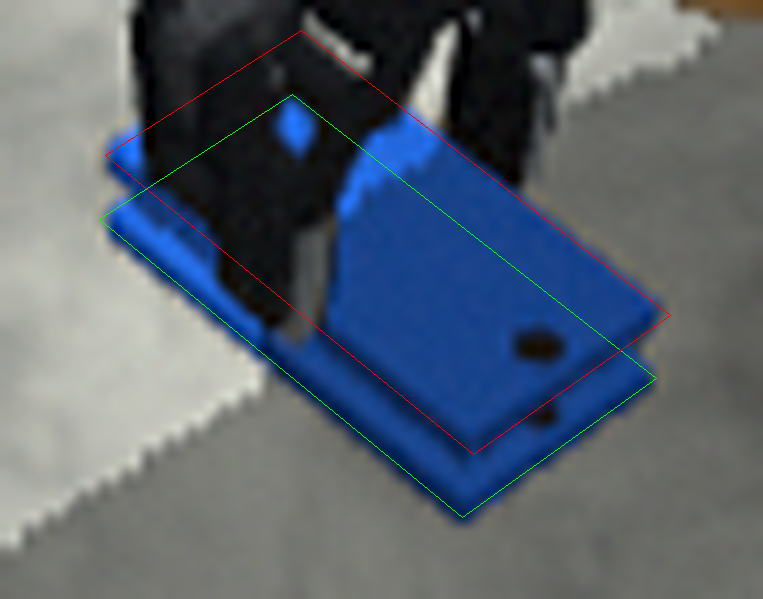

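The held plate matches its expected outline to within about 2 mm. Lower it nearly to contact and release.

Emit:
carry_out(
  plan=[
    {"travel": [0, 0, -0.013], "angular": [0, 0, 0], "grip": -1},
    {"travel": [0, 0, -0.026], "angular": [0, 0, 0], "grip": -1},
    {"travel": [0, 0, -0.026], "angular": [0, 0, 0], "grip": -1},
    {"travel": [0, 0, -0.026], "angular": [0, 0, 0], "grip": -1},
  ],
)

```text
time: 5.93
ee_pos: [0.6959, 0.0744, 0.0198]
tcp_rot: [180.0, -0.0, 98.6]
wrist_force: [0.4, -0.1, -0.5]
opening: 0.0546
grasp_force: 32.6
```

Emit:
carry_out(
  plan=[
    {"travel": [0, 0, 0], "angular": [0, 0, 0], "grip": 1},
    {"travel": [0, 0, 0], "angular": [0, 0, 0], "grip": 1},
    {"travel": [0, 0, 0], "angular": [0, 0, 0], "grip": 1},
    {"travel": [0, 0, 0], "angular": [0, 0, 0], "grip": 1},
    {"travel": [0, 0, 0], "angular": [0, 0, 0], "grip": 1},
    {"travel": [0, 0, 0], "angular": [0, 0, 0], "grip": 1},
  ],
)

```text
time: 6.43
ee_pos: [0.6958, 0.0744, 0.0197]
tcp_rot: [180.0, 0.0, 98.6]
wrist_force: [0.5, 1.0, -0.3]
opening: 0.0858
grasp_force: 0.0
```

Emit:
carry_out(
  plan=[
    {"travel": [0, 0, 0.05], "angular": [0, 0, 0], "grip": 1},
    {"travel": [0, 0, 0.15], "angular": [0, 0, 0], "grip": 1},
    {"travel": [0, 0, 0.28], "angular": [0, 0, 0], "grip": 1},
    {"travel": [0, 0, 0.4], "angular": [0, 0, 0], "grip": 1},
    {"travel": [0, 0, 0.4], "angular": [0, 0, 0], "grip": 1},
  ],
)

```text
time: 6.85
ee_pos: [0.6982, 0.0747, 0.1487]
tcp_rot: [179.4, 0.0, 98.6]
wrist_force: [1.5, -0.8, 1.5]
opening: 0.0855
grasp_force: 0.0
```

Emit:
carry_out(
  plan=[
    {"travel": [-0.495, 0.523, 0], "angular": [0, 0, -0.44], "grip": 1},
    {"travel": [-0.495, 0.523, 0], "angular": [0, 0, -0.44], "grip": 1},
    {"travel": [-0.495, 0.523, 0], "angular": [0, 0, -0.44], "grip": 1},
    {"travel": [-0.495, 0.523, 0], "angular": [0, 0, -0.44], "grip": 1},
    {"travel": [-0.495, 0.523, 0], "angular": [0, 0, -0.44], "grip": 1},
    {"travel": [-0.495, 0.523, 0], "angular": [0, 0, -0.44], "grip": 1},
    {"travel": [-0.495, 0.523, 0], "angular": [0, 0, -0.44], "grip": 1},
    {"travel": [-0.495, 0.523, 0], "angular": [0, 0, -0.44], "grip": 1},
  ],
)

```text
time: 7.52
ee_pos: [0.5474, 0.2316, 0.1399]
tcp_rot: [180.0, -0.0, 86.1]
wrist_force: [1.2, -0.5, -0.8]
opening: 0.0851
grasp_force: 0.0
```

Run:
```python
from h import *
B=((105,140,40),(130,255,255))
S={n:shot(n) for n in("scene","top")}
o=monitor.get_obs();print(o['time'],o['ee_pos'],o['tcp_rot'])
for n,(f,K,V) in S.items():
    for c in blobs(f,*B,amin=300):
        if cv2.contourArea(c)<6000: print(n,np.round(c.mean(0)),rect(c,K,V,.018))
    roi=dict(top=(170,175,250,235),scene=(200,140,250,200))[n]
    for c in blobs(f,(0,0,0),(180,255,75),amin=30,roi=roi):
        M=cv2.moments(c);uv=np.array([M['m10'],M['m01']])/M['m00'];print(n,uv,cv2.contourArea(c),1000*onplane(uv,K,V,.017))
```

```text
7.6167 [0.54810547 0.23055357 0.13960358] [1.79982130e+02 8.39474839e-03 8.59648752e+01]
scene [[309. 186.]] [692.3  69.  109.7  63.3 -81.5]
scene [222.6461825  176.89013035] 89.5 [544.31361711 190.80919366  17.        ]
scene [208.58498896 155.799117  ] 75.5 [549.80254866 266.10692562  17.        ]
top [[275. 141.]] [693.6  75.4 101.7  54.6 -81.9]
top [228.96244131 204.41314554] 35.5 [544.83312817 188.00718798  17.        ]
```

The pile lies well: (693.6, 75.4) against the lower plate's (695, 75). The carrier is at (546, 231), 86.0°. One check of the real fingertip depth in picture e before gripping the carrier low.

Run:
```python
from h import *
f,K,V=shot("scene")
t=np.array([.6963,.0749]);a=np.radians(98.5);L=np.array([np.cos(a),np.sin(a)]);W=np.array([np.cos(a-np.pi/2),np.sin(a-np.pi/2)])
for th in(27.4,35):
  for z in(.005,.012,.019,.025):
    P=np.r_[t-W*th/1000-L*.011,z]-[0,.003,0]; u=proj(P,K,V); print(th,z,np.round((u+.5-[275,160])*10.9))
```

```text
27.4 0.005 [317. 406.]
27.4 0.012 [320. 383.]
27.4 0.019 [323. 360.]
27.4 0.025 [326. 340.]
35 0.005 [290. 424.]
35 0.012 [293. 401.]
35 0.019 [296. 378.]
35 0.025 [299. 358.]
```

Emit:
carry_out(
  plan=[
    {"travel": [0, 0, -0.1], "angular": [0, 0, 0], "grip": 1},
    {"travel": [0, 0, -0.22], "angular": [0, 0, 0], "grip": 1},
    {"travel": [0, 0, -0.33], "angular": [0, 0, 0], "grip": 1},
    {"travel": [0, 0, -0.4], "angular": [0, 0, 0], "grip": 1},
    {"travel": [0, 0, -0.427], "angular": [0, 0, 0], "grip": 1},
    {"travel": [0, 0, -0.427], "angular": [0, 0, 0], "grip": 1},
    {"travel": [0, 0, -0.427], "angular": [0, 0, 0], "grip": 1},
  ],
)

```text
time: 8.25
ee_pos: [0.5481, 0.2309, 0.0124]
tcp_rot: [180.0, -0.0, 86.0]
wrist_force: [-0.1, 0.3, 0.7]
opening: 0.0855
grasp_force: 0.0
```

Emit:
carry_out(
  grip_force=40,
  plan=[
    {"travel": [0, 0, 0], "angular": [0, 0, 0], "grip": -1},
    {"travel": [0, 0, 0], "angular": [0, 0, 0], "grip": -1},
    {"travel": [0, 0, 0], "angular": [0, 0, 0], "grip": -1},
    {"travel": [0, 0, 0], "angular": [0, 0, 0], "grip": -1},
    {"travel": [0, 0, 0], "angular": [0, 0, 0], "grip": -1},
    {"travel": [0, 0, 0], "angular": [0, 0, 0], "grip": -1},
  ],
)

```text
time: 8.75
ee_pos: [0.5483, 0.2316, 0.0136]
tcp_rot: [179.8, -0.1, 86.0]
wrist_force: [0.4, -0.7, 6.4]
opening: 0.0551
grasp_force: 41.8
```

Emit:
carry_out(
  plan=[
    {"travel": [0, 0, 0.03], "angular": [0, 0, 0], "grip": -1},
    {"travel": [0, 0, 0.1], "angular": [0, 0, 0], "grip": -1},
    {"travel": [0, 0, 0.2], "angular": [0, 0, 0], "grip": -1},
    {"travel": [0, 0, 0.3], "angular": [0, 0, 0], "grip": -1},
    {"travel": [0, 0, 0.4], "angular": [0, 0, 0], "grip": -1},
    {"travel": [0, 0, 0.4], "angular": [0, 0, 0], "grip": -1},
    {"travel": [0, 0, 0.4], "angular": [0, 0, 0], "grip": -1},
  ],
)

```text
time: 9.33
ee_pos: [0.5483, 0.2318, 0.1344]
tcp_rot: [179.8, -0.1, 86.0]
wrist_force: [-0.2, 0.0, -3.6]
opening: 0.0546
grasp_force: 43.4
```

Emit:
carry_out(
  plan=[
    {"travel": [-0.04, -0.12, 0], "angular": [0, 0, 0.03], "grip": -1},
    {"travel": [-0.08, -0.24, 0], "angular": [0, 0, 0.06], "grip": -1},
    {"travel": [-0.12, -0.37, 0], "angular": [0, 0, 0.09], "grip": -1},
    {"travel": [-0.16, -0.5, 0], "angular": [0, 0, 0.12], "grip": -1},
    {"travel": [-0.2, -0.62, 0], "angular": [0, 0, 0.15], "grip": -1},
    {"travel": [-0.24, -0.74, 0], "angular": [0, 0, 0.16], "grip": -1},
    {"travel": [-0.275, -0.85, 0], "angular": [0, 0, 0.16], "grip": -1},
    {"travel": [-0.275, -0.85, 0], "angular": [0, 0, 0.16], "grip": -1},
  ],
)

```text
time: 10.0
ee_pos: [0.4624, -0.0279, 0.1307]
tcp_rot: [-179.9, 0.1, 90.4]
wrist_force: [0.6, 0.6, -1.0]
opening: 0.0544
grasp_force: 43.5
```

Emit:
carry_out(
  plan=[
    {"travel": [0, 0, -0.05], "angular": [0, 0, 0], "grip": -1},
    {"travel": [0, 0, -0.13], "angular": [0, 0, 0], "grip": -1},
    {"travel": [0, 0, -0.17], "angular": [0, 0, 0], "grip": -1},
    {"travel": [0, 0, -0.17], "angular": [0, 0, 0], "grip": -1},
    {"travel": [0, 0, -0.17], "angular": [0, 0, 0], "grip": -1},
  ],
)

```text
time: 10.42
ee_pos: [0.4641, -0.0234, 0.0799]
tcp_rot: [-179.9, -0.0, 90.6]
wrist_force: [0.6, -0.5, -1.8]
opening: 0.0547
grasp_force: 43.4
```

Run:
```python
from h import *
S={n:shot(n) for n in("scene","top")}
o=monitor.get_obs();print(o['time'],o['ee_pos'],o['tcp_rot'])
f=S["scene"][0][190:330,175:325];g=S["top"][0][170:290,250:390]
cv2.imwrite("pics/f.png",np.hstack([cv2.resize(f[:,:,::-1],(450,420),interpolation=2),cv2.resize(g[:,:,::-1],(350,300),interpolation=2) if 0 else cv2.copyMakeBorder(cv2.resize(g[:,:,::-1],(350,300),interpolation=2),0,120,0,0,0)]))
O=((5,150,100),(18,255,255))
for n,(f,K,V) in S.items():
    roi=dict(top=(250,190,390,290),scene=(175,190,325,330))[n]
    for c in blobs(f,*O,amin=8,roi=roi):
        M=cv2.moments(c);uv=np.array([M['m10'],M['m01']])/M['m00'];print(n,'or',uv,cv2.contourArea(c))
```

```text
10.5167 [ 0.46518971 -0.02345452  0.08139547] [1.79963049e+02 1.20892768e-03 9.06298740e+01]
scene or [262.44852941 285.96323529] 68.0
top or [292.47257384 238.0464135 ] 39.5
```

View pics/f.png

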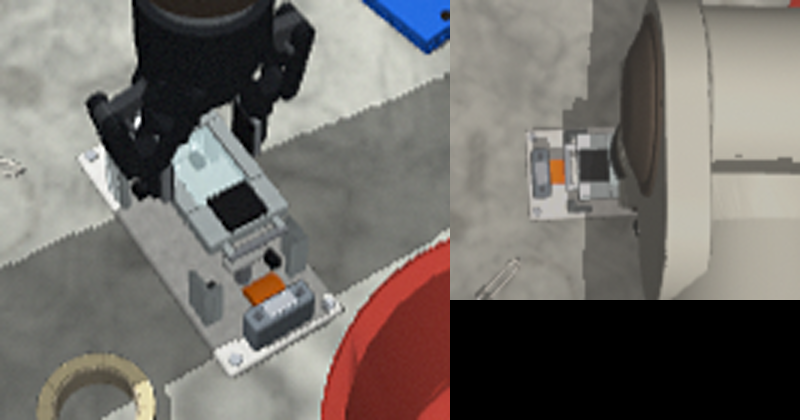

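The carrier hangs aligned above the holder. Pad b is at about (254,258) in the scene view and pad a at about (308,236) in the top view.

Run:
```python
from h import *
N={"scene":[(224.7,234.75),(262.4,285.78)],"top":[(293,238.05),(352.15,235.8)]}
for n,roi in(("top",(297,225,320,250)),("scene",(240,245,270,272))):
    f,K,V=shot(n)
    a,b=[1000*onplane(u,K,V,.033)[:2] for u in N[n]]
    c=(a+b)/2; y=(a-b)/np.linalg.norm(a-b); x=np.array([y[1],-y[0]])
    for k in blobs(f,(0,0,0),(180,255,70),amin=40,roi=roi):
        P=rect(k,K,V,.085); d=P[:2]-c; print(n,'hold',c,'yaw',np.degrees(np.arctan2(y[1],y[0])),'pad',P,'rel x,y',d@x,d@y)
```

```text
top hold [462.96122928 -23.64981183] yaw 90.69742188194319 pad [469.    8.3  36.9  34.2  88.5] rel x,y 6.42721670576855 31.8739409781743
scene hold [464.29295976 -26.54929152] yaw 90.54496054620189 pad [ 4.657e+02 -6.360e+01  2.800e+01  2.660e+01 -3.000e-01] rel x,y 1.0545794397647665 -37.06241523809562
```

Run:
```python
from h import *
f,K,V=shot("top"); g=cv2.cvtColor(f,cv2.COLOR_RGB2GRAY)
print(g[226:248,298:318])
for u in((307.8,236.2),(302.8,236.2)): print(1000*onplane(u,K,V,.085))
```

```text
[[120 178 117 188 194 193 194 190 142 135 136 138 139 138 137 136 104  52
   50  76]
 [140 175 129 189 193 193 193 191 143 136 137 139 140 138 130 119  71  44
   51  76]
 [189 186 135 190 182 180 181 179 134 129 128 130 131 130 125 122  73  45
   51  72]
 [169 164 107 171 118 108 109 107  84  81  82  83  83  84  82  98  65  47
   48  70]
 [121 127  81 112  66  57  57  58  54  51  51  51  51  50  55  91  53  44
   47  66]
 [111 126  98 104  60  51  51  52  52  48  49  48  48  47  54  88  57  44
   48  67]
 [110 141 113 105  60  52  53  54  53  50  50  49  50  48  49  68  66  46
   46  61]
 [136 185 144 107  59  53  54  54  53  50  50  49  49  48  50  68  74  48
   44  54]
 [142 189 163 108  59  52  53  55  52  49  50  49  48  49  49  71  94  53
   43  50]
 [144 186 164 116  61  53  54  54  53  49  49  51  49  49  48  70 115  57
   42  48]
 [146 185 163 137  68  52  55  53  50  48  49  49  50  48  46  70 158  74
   43  45]
 [145 185 162 131  65  52  54  55  50  49  50  49  49  49  45  71 161  89
   46  45]
 [138 184 160 115  60  52  54  53  50  49  50  49  49  47  45  71 162 121
   56 
[... 152 characters left out ...]
 67 157 165
  119  55]
 [138 190 191 129  68  55  63  62  52  52  52  53  60  60  57  68 138 166
  160  83]
 [133 177 179 125 116 111 119 117  89  85  86  87  97  99  96 102 159 165
  163 118]
 [146 147 151 142 187 191 193 189 141 135 137 137 137 138 135 135 157 161
  158 136]
 [189 191 187 159 191 194 194 192 142 136 139 138 138 139 137 134 137 143
  138 125]
 [178 184 180 149 190 192 193 190 140 135 137 137 137 138 136 128 117 136
  138 121]
 [120 133 131 108 188 193 193 190 141 135 136 137 138 138 137 128 109 137
  140 122]
 [123 128 126  98 190 194 194 191 141 135 137 137 136 136 135 130 107 138
  140 124]]
[462.33023564  14.44850964  85.        ]
[462.60547384  25.1222339   85.        ]
```

Both cameras agree that the carrier sits +1.2 mm in x and +1 mm in y from centred. Correct that, then lower it onto the lifters.

Emit:
carry_out(
  plan=[
    {"travel": [-0.004, -0.0033, -0.03], "angular": [0, 0, 0], "grip": -1},
    {"travel": [-0.004, -0.0033, -0.06], "angular": [0, 0, 0], "grip": -1},
    {"travel": [-0.004, -0.0033, -0.08], "angular": [0, 0, 0], "grip": -1},
    {"travel": [-0.004, -0.0033, -0.095], "angular": [0, 0, 0], "grip": -1},
    {"travel": [-0.004, -0.0033, -0.095], "angular": [0, 0, 0], "grip": -1},
    {"travel": [-0.004, -0.0033, -0.095], "angular": [0, 0, 0], "grip": -1},
  ],
)

```text
time: 11.17
ee_pos: [0.4633, -0.0247, 0.0517]
tcp_rot: [-180.0, -0.0, 90.6]
wrist_force: [-0.0, 0.1, -1.9]
opening: 0.0546
grasp_force: 43.4
```

Emit:
carry_out(
  plan=[
    {"travel": [0, 0, -0.007], "angular": [0, 0, 0], "grip": -1},
    {"travel": [0, 0, -0.012], "angular": [0, 0, 0], "grip": -1},
    {"travel": [0, 0, -0.012], "angular": [0, 0, 0], "grip": -1},
    {"travel": [0, 0, -0.012], "angular": [0, 0, 0], "grip": -1},
  ],
)

```text
time: 11.5
ee_pos: [0.464, -0.0247, 0.0491]
tcp_rot: [179.9, 0.0, 90.6]
wrist_force: [-0.6, 0.3, 2.6]
opening: 0.0542
grasp_force: 44.0
```

It touches the lifters (force +2.6 N, from a -1.9 N hang). Release and rise, then shut the fingers above pad a.

Emit:
carry_out(
  plan=[
    {"travel": [0, 0, 0], "angular": [0, 0, 0], "grip": 1},
    {"travel": [0, 0, 0], "angular": [0, 0, 0], "grip": 1},
    {"travel": [0, 0, 0], "angular": [0, 0, 0], "grip": 1},
    {"travel": [0, 0, 0], "angular": [0, 0, 0], "grip": 1},
    {"travel": [0, 0, 0], "angular": [0, 0, 0], "grip": 1},
    {"travel": [0, 0, 0.08], "angular": [0, 0, 0], "grip": 1},
    {"travel": [0, 0, 0.18], "angular": [0, 0, 0], "grip": 1},
    {"travel": [0, 0, 0.18], "angular": [0, 0, 0], "grip": 1},
  ],
)

```text
time: 12.17
ee_pos: [0.4656, -0.0248, 0.1074]
tcp_rot: [179.6, 0.0, 90.6]
wrist_force: [0.8, -0.3, 0.7]
opening: 0.0853
grasp_force: 0.0
```

Emit:
carry_out(
  plan=[
    {"travel": [-0.001, 0.127, 0], "angular": [0, 0, 0], "grip": -1},
    {"travel": [-0.001, 0.127, 0], "angular": [0, 0, 0], "grip": -1},
    {"travel": [-0.001, 0.127, 0], "angular": [0, 0, 0], "grip": -1},
    {"travel": [-0.001, 0.127, 0], "angular": [0, 0, 0], "grip": -1},
    {"travel": [-0.001, 0.127, 0], "angular": [0, 0, 0], "grip": -1},
    {"travel": [-0.001, 0.127, 0], "angular": [0, 0, 0], "grip": -1},
    {"travel": [-0.001, 0.127, 0], "angular": [0, 0, 0], "grip": -1},
    {"travel": [-0.001, 0.127, 0], "angular": [0, 0, 0], "grip": -1},
  ],
)

```text
time: 12.83
ee_pos: [0.4633, 0.013, 0.1024]
tcp_rot: [-180.0, 0.0, 90.6]
wrist_force: [-0.4, 0.1, -0.1]
opening: -0.0004
grasp_force: 0.0
```

Run:
```python
from h import *
S={n:shot(n) for n in("scene","top")}
o=monitor.get_obs();print(o['time'],o['ee_pos'],o['tcp_rot'],o['opening'],o['wrist_force'])
f=S["scene"][0][190:330,175:325];g=S["top"][0][170:290,250:390]
cv2.imwrite("pics/g.png",np.hstack([cv2.resize(f[:,:,::-1],(450,420),interpolation=2),cv2.copyMakeBorder(cv2.resize(g[:,:,::-1],(350,300),interpolation=2),0,120,0,0,0)]))
```

```text
12.9333 [0.4633078  0.01312291 0.10246047] [-1.79996666e+02  5.69692500e-04  9.05712155e+01] -5.127359273729837e-05 [0.43640617 0.45376257 0.06739365]
```

View pics/g.png

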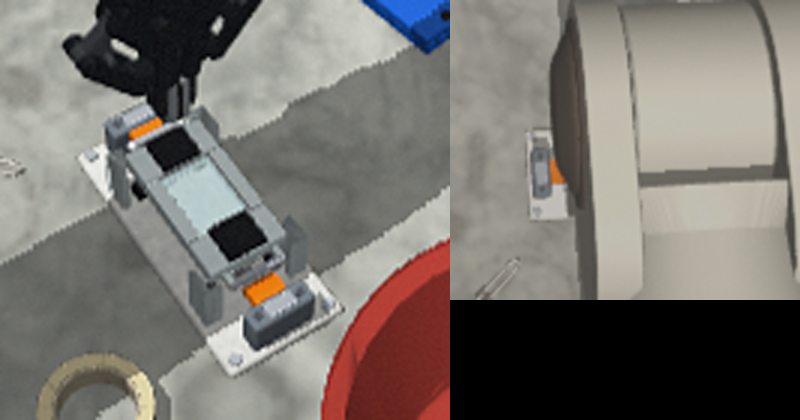

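The carrier rests level between the posts, and the shut fingers are above pad a. Approach and feel for contact.

Emit:
carry_out(
  plan=[
    {"travel": [0, 0, -0.06], "angular": [0, 0, 0], "grip": -1},
    {"travel": [0, 0, -0.1], "angular": [0, 0, 0], "grip": -1},
    {"travel": [0, 0, -0.12], "angular": [0, 0, 0], "grip": -1},
    {"travel": [0, 0, -0.12], "angular": [0, 0, 0], "grip": -1},
    {"travel": [0, 0, -0.12], "angular": [0, 0, 0], "grip": -1},
  ],
)

```text
time: 13.35
ee_pos: [0.4631, 0.0134, 0.0663]
tcp_rot: [-180.0, 0.0, 90.6]
wrist_force: [0.5, -0.1, 0.7]
opening: -0.0001
grasp_force: 0.0
```

Emit:
carry_out(
  plan=[
    {"travel": [0, 0, -0.01], "angular": [0, 0, 0], "grip": -1},
    {"travel": [0, 0, -0.01], "angular": [0, 0, 0], "grip": -1},
    {"travel": [0, 0, -0.01], "angular": [0, 0, 0], "grip": -1},
  ],
)

```text
time: 13.6
ee_pos: [0.4637, 0.0134, 0.064]
tcp_rot: [179.9, 0.0, 90.6]
wrist_force: [1.0, -1.0, 1.0]
opening: 0.0
grasp_force: 0.6
```

Emit:
carry_out(
  plan=[
    {"travel": [0, 0, -0.01], "angular": [0, 0, 0], "grip": -1},
    {"travel": [0, 0, -0.01], "angular": [0, 0, 0], "grip": -1},
    {"travel": [0, 0, -0.01], "angular": [0, 0, 0], "grip": -1},
  ],
)

```text
time: 13.85
ee_pos: [0.4636, 0.0136, 0.0607]
tcp_rot: [180.0, -0.0, 90.6]
wrist_force: [1.3, 1.5, 2.8]
opening: 0.0002
grasp_force: 1.4
```

Emit:
carry_out(
  plan=[
    {"travel": [0, 0, -0.007], "angular": [0, 0, 0], "grip": -1},
    {"travel": [0, 0, -0.007], "angular": [0, 0, 0], "grip": -1},
    {"travel": [0, 0, -0.007], "angular": [0, 0, 0], "grip": -1},
  ],
)

```text
time: 14.1
ee_pos: [0.4637, 0.0132, 0.0589]
tcp_rot: [179.9, 0.0, 90.6]
wrist_force: [0.8, -0.8, 5.7]
opening: 0.0002
grasp_force: 3.0
```

Emit:
carry_out(
  plan=[
    {"travel": [0, 0, -0.007], "angular": [0, 0, 0], "grip": -1},
    {"travel": [0, 0, -0.007], "angular": [0, 0, 0], "grip": -1},
    {"travel": [0, 0, -0.007], "angular": [0, 0, 0], "grip": -1},
  ],
)

```text
time: 14.35
ee_pos: [0.4638, 0.0131, 0.0571]
tcp_rot: [179.9, 0.0, 90.6]
wrist_force: [-0.7, -0.1, 8.3]
opening: -0.0002
grasp_force: 4.0
```

Emit:
carry_out(
  plan=[
    {"travel": [0, 0, -0.004], "angular": [0, 0, 0], "grip": -1},
    {"travel": [0, 0, -0.004], "angular": [0, 0, 0], "grip": -1},
    {"travel": [0, 0, -0.004], "angular": [0, 0, 0], "grip": -1},
  ],
)

```text
time: 14.6
ee_pos: [0.4638, 0.013, 0.0561]
tcp_rot: [179.9, 0.1, 90.6]
wrist_force: [-1.1, -1.9, 10.1]
opening: -0.0
grasp_force: 4.7
```

Emit:
carry_out(
  plan=[
    {"travel": [0, 0, -0.004], "angular": [0, 0, 0], "grip": -1},
    {"travel": [0, 0, -0.004], "angular": [0, 0, 0], "grip": -1},
    {"travel": [0, 0, -0.004], "angular": [0, 0, 0], "grip": -1},
  ],
)

```text
time: 14.85
ee_pos: [0.4639, 0.0132, 0.055]
tcp_rot: [179.9, 0.0, 90.6]
wrist_force: [-0.8, 0.4, 10.8]
opening: 0.0001
grasp_force: 5.4
```

Emit:
carry_out(
  plan=[
    {"travel": [0, 0, -0.004], "angular": [0, 0, 0], "grip": -1},
    {"travel": [0, 0, -0.004], "angular": [0, 0, 0], "grip": -1},
    {"travel": [0, 0, -0.004], "angular": [0, 0, 0], "grip": -1},
  ],
)

```text
time: 15.1
ee_pos: [0.4637, 0.0135, 0.0532]
tcp_rot: [179.9, -0.0, 90.6]
wrist_force: [-0.4, 2.3, 5.0]
opening: -0.0003
grasp_force: 2.4
```

Emit:
carry_out(
  plan=[
    {"travel": [0, 0, -0.004], "angular": [0, 0, 0], "grip": -1},
    {"travel": [0, 0, -0.004], "angular": [0, 0, 0], "grip": -1},
    {"travel": [0, 0, -0.004], "angular": [0, 0, 0], "grip": -1},
  ],
)

```text
time: 15.35
ee_pos: [0.4635, 0.0136, 0.0516]
tcp_rot: [180.0, -0.0, 90.6]
wrist_force: [1.7, 3.6, 4.0]
opening: 0.0002
grasp_force: 2.5
```

Emit:
carry_out(
  plan=[
    {"travel": [0, 0, -0.004], "angular": [0, 0, 0], "grip": -1},
    {"travel": [0, 0, -0.004], "angular": [0, 0, 0], "grip": -1},
    {"travel": [0, 0, -0.004], "angular": [0, 0, 0], "grip": -1},
  ],
)

```text
time: 15.6
ee_pos: [0.4635, 0.0135, 0.0504]
tcp_rot: [180.0, -0.0, 90.6]
wrist_force: [1.4, 2.9, 4.5]
opening: -0.0
grasp_force: 2.7
```

Peak passed near z = 0.055. Keep going in small steps until the seat is felt.

Emit:
carry_out(
  plan=[
    {"travel": [0, 0, -0.002], "angular": [0, 0, 0], "grip": -1},
    {"travel": [0, 0, -0.002], "angular": [0, 0, 0], "grip": -1},
    {"travel": [0, 0, -0.002], "angular": [0, 0, 0], "grip": -1},
  ],
)

```text
time: 15.85
ee_pos: [0.4635, 0.0135, 0.0499]
tcp_rot: [180.0, -0.0, 90.6]
wrist_force: [2.7, 3.9, 5.2]
opening: -0.0
grasp_force: 2.8
```

Emit:
carry_out(
  plan=[
    {"travel": [0, 0, -0.002], "angular": [0, 0, 0], "grip": -1},
    {"travel": [0, 0, -0.002], "angular": [0, 0, 0], "grip": -1},
    {"travel": [0, 0, -0.002], "angular": [0, 0, 0], "grip": -1},
  ],
)

```text
time: 16.1
ee_pos: [0.4635, 0.0135, 0.0493]
tcp_rot: [180.0, -0.0, 90.6]
wrist_force: [1.4, 4.3, 5.6]
opening: 0.0001
grasp_force: 3.0
```

Emit:
carry_out(
  plan=[
    {"travel": [0, 0, -0.002], "angular": [0, 0, 0], "grip": -1},
    {"travel": [0, 0, -0.002], "angular": [0, 0, 0], "grip": -1},
    {"travel": [0, 0, -0.002], "angular": [0, 0, 0], "grip": -1},
  ],
)

```text
time: 16.35
ee_pos: [0.4636, 0.0133, 0.0489]
tcp_rot: [180.0, 0.0, 90.6]
wrist_force: [0.7, 1.9, 6.6]
opening: -0.0002
grasp_force: 3.7
```

Emit:
carry_out(
  plan=[
    {"travel": [0, 0, -0.002], "angular": [0, 0, 0], "grip": -1},
    {"travel": [0, 0, -0.002], "angular": [0, 0, 0], "grip": -1},
    {"travel": [0, 0, -0.002], "angular": [0, 0, 0], "grip": -1},
  ],
)

```text
time: 16.6
ee_pos: [0.4636, 0.0131, 0.0485]
tcp_rot: [179.9, 0.0, 90.6]
wrist_force: [-0.4, 1.6, 8.5]
opening: -0.0004
grasp_force: 4.6
```

Emit:
carry_out(
  plan=[
    {"travel": [0, 0, -0.002], "angular": [0, 0, 0], "grip": -1},
    {"travel": [0, 0, -0.002], "angular": [0, 0, 0], "grip": -1},
    {"travel": [0, 0, -0.002], "angular": [0, 0, 0], "grip": -1},
  ],
)

```text
time: 16.85
ee_pos: [0.4637, 0.0129, 0.0482]
tcp_rot: [179.9, 0.1, 90.6]
wrist_force: [-0.4, -0.1, 11.5]
opening: 0.0001
grasp_force: 5.6
```

Emit:
carry_out(
  plan=[
    {"travel": [0, 0, -0.002], "angular": [0, 0, 0], "grip": -1},
    {"travel": [0, 0, -0.002], "angular": [0, 0, 0], "grip": -1},
    {"travel": [0, 0, -0.002], "angular": [0, 0, 0], "grip": -1},
  ],
)

```text
time: 17.1
ee_pos: [0.4638, 0.0129, 0.048]
tcp_rot: [179.9, 0.1, 90.6]
wrist_force: [-1.8, 0.2, 15.8]
opening: 0.0
grasp_force: 7.6
```

Hard seat reached on end a (force 15.8 N). Retract, go over pad b and check numerically that end a stays down.

Emit:
carry_out(
  plan=[
    {"travel": [0, 0, 0.05], "angular": [0, 0, 0], "grip": -1},
    {"travel": [0, 0, 0.15], "angular": [0, 0, 0], "grip": -1},
    {"travel": [0, 0, 0.2], "angular": [0, 0, 0], "grip": -1},
    {"travel": [0, 0, 0.2], "angular": [0, 0, 0], "grip": -1},
    {"travel": [0.003, -0.13, 0.2], "angular": [0, 0, 0], "grip": -1},
    {"travel": [0.003, -0.253, 0.2], "angular": [0, 0, 0], "grip": -1},
    {"travel": [0.003, -0.253, 0.2], "angular": [0, 0, 0], "grip": -1},
    {"travel": [0.003, -0.253, 0.2], "angular": [0, 0, 0], "grip": -1},
  ],
)

```text
time: 17.77
ee_pos: [0.4633, -0.0641, 0.1054]
tcp_rot: [-179.9, 0.0, 90.4]
wrist_force: [0.8, 0.0, -0.6]
opening: -0.0
grasp_force: 0.0
```

Run:
```python
from h import *
S={n:shot(n) for n in("scene","top")}
o=monitor.get_obs();print(o['time'],o['ee_pos'],o['tcp_rot'],o['wrist_force'])
f,K,V=S["scene"]
for P in((.4635,.013,.053),(.4635,.013,.038),(.464,-.063,.053)): print('exp',proj(np.array(P)-[0,.003,0],K,V))
for img in(f,cv2.cvtColor(cv2.imread('pics/scene0.png'),cv2.COLOR_BGR2RGB)):
  for k in blobs(img,(0,0,0),(180,255,70),amin=20,roi=(205,215,280,300)):
    M=cv2.moments(k);print(np.round([M['m10']/M['m00'],M['m01']/M['m00'],M['m00']],1),cv2.boundingRect(k))
f,K,V=S["top"]
for P in((.4635,.0135,.053),(.4635,.0135,.038)): print('top exp',proj(np.array(P),K,V))
for k in blobs(f,(0,0,0),(180,255,70),amin=20,roi=(285,215,360,260)):
    M=cv2.moments(k);print('top',np.round([M['m10']/M['m00'],M['m01']/M['m00'],M['m00']],1))
```

```text
17.8667 [ 0.4635762  -0.06243017  0.10570112] [-1.79891223e+02 -5.45703102e-03  9.05558479e+01] [0.39380175 0.96257528 0.16681062]
exp [232.31647472 239.60924303]
exp [232.46238907 244.19072013]
exp [253.99971171 268.88569543]
[ 250.4  236.1 1890.5] (214, 215, 66, 61)
[272.7 295.7  48. ] (263, 290, 17, 10)
[214.3 236.1  61.5] (210, 230, 11, 13)
[273.  295.4  53.5] (263, 289, 17, 11)
[265.3 276.1  21.5] (263, 273, 6, 7)
top exp [306.86329767 236.56416207]
top exp [306.2573612  236.97690454]
top [340.  231.5 155.5]
top [305.9 237.3  95.5]
top [350.8 253.8  93. ]
top [357.  223.1  71.5]
```

Emit:
carry_out(
  plan=[
    {"travel": [0, 0, -0.06], "angular": [0, 0, 0], "grip": -1},
    {"travel": [0, 0, -0.1], "angular": [0, 0, 0], "grip": -1},
    {"travel": [0, 0, -0.125], "angular": [0, 0, 0], "grip": -1},
    {"travel": [0, 0, -0.125], "angular": [0, 0, 0], "grip": -1},
    {"travel": [0, 0, -0.125], "angular": [0, 0, 0], "grip": -1},
  ],
)

```text
time: 18.28
ee_pos: [0.4638, -0.062, 0.0688]
tcp_rot: [-179.9, -0.0, 90.7]
wrist_force: [-0.3, -0.6, 0.5]
opening: -0.0001
grasp_force: 0.0
```

Emit:
carry_out(
  plan=[
    {"travel": [0, 0, -0.01], "angular": [0, 0, 0], "grip": -1},
    {"travel": [0, 0, -0.01], "angular": [0, 0, 0], "grip": -1},
    {"travel": [0, 0, -0.01], "angular": [0, 0, 0], "grip": -1},
  ],
)

```text
time: 18.53
ee_pos: [0.4644, -0.0625, 0.0666]
tcp_rot: [180.0, 0.0, 90.6]
wrist_force: [0.1, 0.9, 0.8]
opening: 0.0002
grasp_force: 0.0
```

Emit:
carry_out(
  plan=[
    {"travel": [0, 0, -0.008], "angular": [0, 0, 0], "grip": -1},
    {"travel": [0, 0, -0.008], "angular": [0, 0, 0], "grip": -1},
    {"travel": [0, 0, -0.008], "angular": [0, 0, 0], "grip": -1},
  ],
)

```text
time: 18.78
ee_pos: [0.4645, -0.0626, 0.0641]
tcp_rot: [180.0, 0.0, 90.6]
wrist_force: [0.5, 0.1, 1.8]
opening: 0.0
grasp_force: 0.8
```

Emit:
carry_out(
  plan=[
    {"travel": [0, 0, -0.007], "angular": [0, 0, 0], "grip": -1},
    {"travel": [0, 0, -0.007], "angular": [0, 0, 0], "grip": -1},
    {"travel": [0, 0, -0.007], "angular": [0, 0, 0], "grip": -1},
  ],
)

```text
time: 19.03
ee_pos: [0.4643, -0.0626, 0.0617]
tcp_rot: [180.0, 0.0, 90.6]
wrist_force: [0.6, -1.1, 1.8]
opening: -0.0001
grasp_force: 0.9
```

Emit:
carry_out(
  plan=[
    {"travel": [0, 0, -0.007], "angular": [0, 0, 0], "grip": -1},
    {"travel": [0, 0, -0.007], "angular": [0, 0, 0], "grip": -1},
    {"travel": [0, 0, -0.007], "angular": [0, 0, 0], "grip": -1},
  ],
)

```text
time: 19.28
ee_pos: [0.4642, -0.0625, 0.0595]
tcp_rot: [180.0, 0.0, 90.6]
wrist_force: [-0.0, -0.6, 1.7]
opening: -0.0002
grasp_force: 1.0
```

Emit:
carry_out(
  plan=[
    {"travel": [0, 0, -0.006], "angular": [0, 0, 0], "grip": -1},
    {"travel": [0, 0, -0.006], "angular": [0, 0, 0], "grip": -1},
    {"travel": [0, 0, -0.006], "angular": [0, 0, 0], "grip": -1},
  ],
)

```text
time: 19.53
ee_pos: [0.4642, -0.0625, 0.0577]
tcp_rot: [-180.0, 0.0, 90.6]
wrist_force: [0.7, -1.1, 2.5]
opening: -0.0
grasp_force: 1.1
```

Emit:
carry_out(
  plan=[
    {"travel": [0, 0, -0.005], "angular": [0, 0, 0], "grip": -1},
    {"travel": [0, 0, -0.005], "angular": [0, 0, 0], "grip": -1},
    {"travel": [0, 0, -0.005], "angular": [0, 0, 0], "grip": -1},
  ],
)

```text
time: 19.78
ee_pos: [0.4642, -0.0625, 0.0562]
tcp_rot: [-180.0, -0.0, 90.6]
wrist_force: [0.4, -2.0, 2.9]
opening: 0.0002
grasp_force: 1.2
```

Emit:
carry_out(
  plan=[
    {"travel": [0, 0, -0.004], "angular": [0, 0, 0], "grip": -1},
    {"travel": [0, 0, -0.004], "angular": [0, 0, 0], "grip": -1},
    {"travel": [0, 0, -0.004], "angular": [0, 0, 0], "grip": -1},
  ],
)

```text
time: 20.03
ee_pos: [0.4643, -0.0625, 0.0553]
tcp_rot: [180.0, 0.0, 90.6]
wrist_force: [0.5, -0.5, 4.9]
opening: -0.0001
grasp_force: 2.2
```

Emit:
carry_out(
  plan=[
    {"travel": [0, 0, -0.004], "angular": [0, 0, 0], "grip": -1},
    {"travel": [0, 0, -0.004], "angular": [0, 0, 0], "grip": -1},
    {"travel": [0, 0, -0.004], "angular": [0, 0, 0], "grip": -1},
  ],
)

```text
time: 20.28
ee_pos: [0.4644, -0.0626, 0.0543]
tcp_rot: [180.0, 0.0, 90.6]
wrist_force: [0.1, -0.3, 6.8]
opening: 0.0
grasp_force: 3.4
```

Emit:
carry_out(
  plan=[
    {"travel": [0, 0, -0.004], "angular": [0, 0, 0], "grip": -1},
    {"travel": [0, 0, -0.004], "angular": [0, 0, 0], "grip": -1},
    {"travel": [0, 0, -0.004], "angular": [0, 0, 0], "grip": -1},
  ],
)

```text
time: 20.53
ee_pos: [0.4645, -0.0627, 0.0534]
tcp_rot: [179.9, 0.0, 90.6]
wrist_force: [-1.3, -1.3, 8.3]
opening: 0.0001
grasp_force: 4.3
```

Emit:
carry_out(
  plan=[
    {"travel": [0, 0, -0.004], "angular": [0, 0, 0], "grip": -1},
    {"travel": [0, 0, -0.004], "angular": [0, 0, 0], "grip": -1},
    {"travel": [0, 0, -0.004], "angular": [0, 0, 0], "grip": -1},
  ],
)

```text
time: 20.78
ee_pos: [0.4647, -0.0627, 0.0524]
tcp_rot: [179.9, 0.0, 90.6]
wrist_force: [-0.4, -1.7, 9.8]
opening: 0.0
grasp_force: 5.1
```

Emit:
carry_out(
  plan=[
    {"travel": [0, 0, -0.004], "angular": [0, 0, 0], "grip": -1},
    {"travel": [0, 0, -0.004], "angular": [0, 0, 0], "grip": -1},
    {"travel": [0, 0, -0.004], "angular": [0, 0, 0], "grip": -1},
  ],
)

```text
time: 21.03
ee_pos: [0.4647, -0.0627, 0.0508]
tcp_rot: [179.9, 0.0, 90.6]
wrist_force: [1.0, -1.3, 6.5]
opening: 0.0006
grasp_force: 3.1
```

Emit:
carry_out(
  plan=[
    {"travel": [0, 0, -0.003], "angular": [0, 0, 0], "grip": -1},
    {"travel": [0, 0, -0.003], "angular": [0, 0, 0], "grip": -1},
    {"travel": [0, 0, -0.003], "angular": [0, 0, 0], "grip": -1},
  ],
)

```text
time: 21.28
ee_pos: [0.4646, -0.0628, 0.0498]
tcp_rot: [179.9, 0.0, 90.6]
wrist_force: [0.1, -3.3, 5.2]
opening: -0.0001
grasp_force: 2.5
```

Peak passed on end b; continue to its seat.

Emit:
carry_out(
  plan=[
    {"travel": [0, 0, -0.003], "angular": [0, 0, 0], "grip": -1},
    {"travel": [0, 0, -0.003], "angular": [0, 0, 0], "grip": -1},
    {"travel": [0, 0, -0.003], "angular": [0, 0, 0], "grip": -1},
  ],
)

```text
time: 21.53
ee_pos: [0.4646, -0.0627, 0.0488]
tcp_rot: [179.9, 0.0, 90.6]
wrist_force: [1.4, -3.8, 4.6]
opening: 0.0001
grasp_force: 2.4
```

Emit:
carry_out(
  plan=[
    {"travel": [0, 0, -0.002], "angular": [0, 0, 0], "grip": -1},
    {"travel": [0, 0, -0.002], "angular": [0, 0, 0], "grip": -1},
    {"travel": [0, 0, -0.002], "angular": [0, 0, 0], "grip": -1},
  ],
)

```text
time: 21.78
ee_pos: [0.4645, -0.0626, 0.0481]
tcp_rot: [180.0, 0.0, 90.6]
wrist_force: [2.5, -1.5, 5.4]
opening: 0.0
grasp_force: 2.4
```

Emit:
carry_out(
  plan=[
    {"travel": [0, 0, -0.002], "angular": [0, 0, 0], "grip": -1},
    {"travel": [0, 0, -0.002], "angular": [0, 0, 0], "grip": -1},
    {"travel": [0, 0, -0.002], "angular": [0, 0, 0], "grip": -1},
  ],
)

```text
time: 22.03
ee_pos: [0.4643, -0.0625, 0.0473]
tcp_rot: [180.0, -0.0, 90.6]
wrist_force: [1.8, -2.7, 4.4]
opening: -0.0
grasp_force: 2.1
```

Emit:
carry_out(
  plan=[
    {"travel": [0, 0, -0.002], "angular": [0, 0, 0], "grip": -1},
    {"travel": [0, 0, -0.002], "angular": [0, 0, 0], "grip": -1},
    {"travel": [0, 0, -0.002], "angular": [0, 0, 0], "grip": -1},
  ],
)

```text
time: 22.28
ee_pos: [0.4641, -0.0624, 0.0465]
tcp_rot: [-180.0, -0.0, 90.6]
wrist_force: [1.6, -1.6, 2.9]
opening: -0.0
grasp_force: 1.6
```

Emit:
carry_out(
  plan=[
    {"travel": [0, 0, -0.002], "angular": [0, 0, 0], "grip": -1},
    {"travel": [0, 0, -0.002], "angular": [0, 0, 0], "grip": -1},
    {"travel": [0, 0, -0.002], "angular": [0, 0, 0], "grip": -1},
  ],
)

```text
time: 22.53
ee_pos: [0.4642, -0.0625, 0.0462]
tcp_rot: [180.0, -0.0, 90.6]
wrist_force: [0.5, -2.2, 5.6]
opening: 0.0002
grasp_force: 2.7
```

Emit:
carry_out(
  plan=[
    {"travel": [0, 0, -0.002], "angular": [0, 0, 0], "grip": -1},
    {"travel": [0, 0, -0.002], "angular": [0, 0, 0], "grip": -1},
    {"travel": [0, 0, -0.002], "angular": [0, 0, 0], "grip": -1},
  ],
)

```text
time: 22.78
ee_pos: [0.4642, -0.0625, 0.0456]
tcp_rot: [-180.0, 0.0, 90.6]
wrist_force: [0.3, -2.3, 5.3]
opening: -0.0003
grasp_force: 2.8
```

Emit:
carry_out(
  plan=[
    {"travel": [0, 0, -0.002], "angular": [0, 0, 0], "grip": -1},
    {"travel": [0, 0, -0.002], "angular": [0, 0, 0], "grip": -1},
    {"travel": [0, 0, -0.002], "angular": [0, 0, 0], "grip": -1},
  ],
)

```text
time: 23.03
ee_pos: [0.4642, -0.0626, 0.045]
tcp_rot: [-180.0, 0.0, 90.6]
wrist_force: [0.9, -2.9, 5.2]
opening: 0.0004
grasp_force: 2.9
```

Emit:
carry_out(
  plan=[
    {"travel": [0, 0, -0.002], "angular": [0, 0, 0], "grip": -1},
    {"travel": [0, 0, -0.002], "angular": [0, 0, 0], "grip": -1},
    {"travel": [0, 0, -0.002], "angular": [0, 0, 0], "grip": -1},
  ],
)

```text
time: 23.28
ee_pos: [0.4643, -0.0626, 0.0448]
tcp_rot: [180.0, 0.0, 90.6]
wrist_force: [-0.6, -2.7, 9.8]
opening: -0.0
grasp_force: 4.8
```

Emit:
carry_out(
  plan=[
    {"travel": [0, 0, -0.002], "angular": [0, 0, 0], "grip": -1},
    {"travel": [0, 0, -0.002], "angular": [0, 0, 0], "grip": -1},
    {"travel": [0, 0, -0.002], "angular": [0, 0, 0], "grip": -1},
  ],
)

```text
time: 23.53
ee_pos: [0.4643, -0.0626, 0.0447]
tcp_rot: [180.0, 0.0, 90.6]
wrist_force: [-2.1, -2.6, 13.5]
opening: 0.0002
grasp_force: 7.0
```

Hard seat felt on end b. Retract, look clear, and probe pad a.

Emit:
carry_out(
  plan=[
    {"travel": [0, 0, 0.05], "angular": [0, 0, 0], "grip": -1},
    {"travel": [0, 0, 0.15], "angular": [0, 0, 0], "grip": -1},
    {"travel": [0, 0, 0.3], "angular": [0, 0, 0], "grip": -1},
    {"travel": [0, 0, 0.45], "angular": [0, 0, 0], "grip": -1},
    {"travel": [0, 0.15, 0.6], "angular": [0, 0, 0], "grip": -1},
    {"travel": [0, 0.3, 0.6], "angular": [0, 0, 0], "grip": -1},
    {"travel": [0, 0.45, 0.6], "angular": [0, 0, 0], "grip": -1},
    {"travel": [0, 0.6, 0.6], "angular": [0, 0, 0], "grip": -1},
  ],
)

```text
time: 24.2
ee_pos: [0.4638, 0.0892, 0.2234]
tcp_rot: [180.0, -0.0, 90.5]
wrist_force: [1.5, -0.4, -0.2]
opening: 0.0
grasp_force: 0.0
```

Emit:
carry_out(
  plan=[
    {"travel": [0, 0.3, 0], "angular": [0, 0, 0], "grip": -1},
    {"travel": [0, 0.3, 0], "angular": [0, 0, 0], "grip": -1},
    {"travel": [0, 0.3, 0], "angular": [0, 0, 0], "grip": -1},
    {"travel": [0, 0.3, 0], "angular": [0, 0, 0], "grip": -1},
    {"travel": [0, 0.3, 0], "angular": [0, 0, 0], "grip": -1},
  ],
)

```text
time: 24.62
ee_pos: [0.4636, 0.1777, 0.2216]
tcp_rot: [-179.9, 0.0, 90.7]
wrist_force: [0.3, -0.9, 0.1]
opening: -0.0005
grasp_force: 0.0
```

Run:
```python
from h import *
S={n:shot(n) for n in("scene","top")}
o=monitor.get_obs();print(o['time'],o['ee_pos'],o['wrist_force'])
R={}
for n,(f,K,V) in S.items():
  roi=(200,215,300,310) if n=="scene" else(270,205,380,270)
  for k in blobs(f,(0,0,0),(180,255,75),amin=40,roi=roi):
    M=cv2.moments(k);uv=(M['m10']/M['m00'],M['m01']/M['m00'])
    print(n,np.round(uv,1),M['m00'],[np.round(1000*onplane(uv,K,V,z)[:2],1) for z in(.053,.045,.037,.033)])
```

```text
24.7167 [0.46401039 0.17657251 0.22211482] [-0.59171673 -0.39750289 -0.33533922]
scene [253.7 273.1] 162.5 [array([458.9, -73.1]), array([461.7, -69. ]), array([464.4, -65. ]), array([465.7, -62.9])]
scene [232.1 243.9] 152.0 [array([458.1,   1.8]), array([460.8,   6.7]), array([463.5,  11.6]), array([464.9,  14.1])]
scene [267.7 298.6] 101.5 [array([ 452.4, -128.5]), array([ 455. , -125.1]), array([ 457.7, -121.6]), array([ 459. , -119.8])]
scene [214.2 235.8] 63.0 [array([438.6,  35.7]), array([441.1,  40.9]), array([443.6,  46.2]), array([444.9,  48.9])]
top [305.7 237.5] 110.5 [array([461.5,  16. ]), array([462. ,  15.3]), array([462.4,  14.6]), array([462.6,  14.2])]
top [339.1 236.1] 101.5 [array([462.8, -57.6]), array([463.2, -58.9]), array([463.7, -60.3]), array([463.9, -60.9])]
```

Both pads sit at about z = 0.037 (down from 0.053) with the arm clear, so both ends are latched and centred. Handing in.

```bash
python3 -c "
from workcell import ticket
print(ticket.job_done())"
```

```text
the job is handed in; nothing more can be done
None
```

I laid spacer_1 squarely on spacer_2, pressed both ends of the carrier under their catches (highest force read 15.8 N), and handed the job in; no verdict came back, but my last check showed both ends down and the carrier centred.

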